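# Tip the first bead to the lip

## Task

The longer of the two pivoting tubes holds two turned bone beads. Press its mouth end down by the flat plate on top, slowly, only until the first bead has rolled out of the covered part and rests against the lip at the mouth, then stop and let go, leaving the tube as it stands with its mouth a little below level. Spill no bead and do not touch the beads.

Things in the scene. Friction and masses are not known exactly. Their poses are not given: they have to be found in the camera images.
- press_plate (a point): centre of the top face of the flat plate (30 mm along the tube, 40 across) on the longer tube; 44 mm mouthwards of the pivot pin, 28 mm over the tube's centre line. Tube: aluminium, 42 mm outside, 36 bore, 200 long. x axis: along the tube out of the mouth, z: plate normal, up; both tilt with the tube. The mouth faces roughly right, at first 16 to 26 degrees upward
- lip_seat (a point): where the first bead's centre lies when it rests on the lip; on the longer tube, 93 mm mouthwards of the pin, 5 mm below the centre line; axes as press_plate. The tube's last 46 mm are an open trough ending in a lip 5.5 mm high. Some degrees below level the beads roll there; tipped faster than about 15 degrees a second, or steeply, they may jump the lip
- pivot (a point): on the level pivot pin of the longer tube, on the tube's centre line, 105 mm above the bench; axes as press_plate. The pin is stiff: 3 to 7 N down on the plate turns the tube and it stays as left. Wooden stand fixed to the bench; beside the pin two uprights, 72 mm apart outside, 22 mm wide along the tube, tops 116 mm above the bench
- bead_front: the bead nearer the mouth, a bone ball 26 mm in diameter, about 20 g, origin at its centre; at the start hidden low in the covered part of the longer tube
- bead_back: the second bead, alike, behind the first; it cannot pass it in the tube

How it is judged:
By the outcome, as a careful person would: the job done as asked, in the order asked, and still so for the second after the job is handed in, with the robot touching nothing.
It also fails if it takes over 42 s, if anything falls off the work surface, if the arm or the gripper's body presses on something with over 40 N, if the wrist force passes 120 N, or if a joint passes its speed limit or range.

## Robot

A 6-joint arm with a two-finger parallel gripper is mounted at the origin on a cart in front of the work surface, level with it; the furniture and walls round the work are solid. World frame = base frame: x ahead of the robot, y to its left, z up, the work surface at z = 0. Lengths are in m, angles in rad, forces in N, time in s.
With the tool pointing down it reaches from about 0.25 to 0.8 m from the base axis. Payload 8.5 kg.
Tool frame: the origin (TCP) lies on the centre line of the jaws, within the pads' length; the fingertips stand 14 mm ahead of it and the grasp point (between the pads) lies 5 mm behind it; x points along the fingers, z is the direction in which the jaws open and shut, and the axes are right-handed (so a half turn about x gives the same grasp; the last joint's range is limited). The gripper opens to 85 mm and grips with 20 to 120 N. Pads are 22 mm wide; open, the fingers measure 114 mm over their backs; the gripper's body (76 mm by 85 mm) begins 54 mm behind the grasp point. The pads swing forward as they close: fully open they stand 13 mm farther back than shut.
Start: joints at [1.22, 0.238, -0.013, 1.319, 0, 1.571], TCP at [0.18, 0.493, 0.245] pointing down, gripper open.
Joint ranges: [-2.66, 2.66], [-1.03, 1.9], [-1.14, 1.46], [-1.82, 2.27], [-1.45, 1.34], [-3.14, 3.14]. Speed limits (rad/s): [2.22, 2.22, 2.79, 3.14, 3.14, 3.14].

## Interface

Orientations are given as a rotation vector (axis times angle).
In Python, from plant import bot gives the robot as it stands.
- The arm moves only by the shell command python3 -m inch 'ROWS'. ROWS is JSON, a list that holds one entry, the list of rows, each a list of 7 numbers: the turn, a rotation vector about the tool's x, y, z in degrees, then the shift along the tool's x, y, z in m, then the opening, from -1 (shut) to 1 (fully open). In form: [[[rx, ry, rz, dx, dy, dz, claw], ...]]. A call has 1 to 5 rows; each row shifts and turns the pose as measured when the row begins, along the tool's axes as they then stand; what a row does not reach is not made up. A row lasts 1/10 s, in which the tool goes at most 50 mm and 8.59 degrees, less where a joint would pass 70% of its speed; a pose out of reach is approached as far as the arm can. A call with a gripper value outside its range is refused whole. The fingers move at their own pace and stop on an object; the grip force is fixed at half the most. Time passes only in rows, so rows that do not move let the fingers close. It gives the time, the measured TCP pose, the force and the opening at its end, in the units of the state.
- bot.observe(): the state, without advancing time (a new reading comes with each control period).
- bot.camera(name): name is "scene" or "top" or "wrist"; returns a dict with "pixels" (420x560x3 uint8, blue, green, red), "camera_matrix" (3x3 intrinsics, pixels), "cam_to_world" (4x4, takes a point from camera to world coordinates). Camera axes: x right, y up, looking along -z (the intrinsics and any distortion apply to the point x, -y, -z); pixel columns grow to the right and rows downward; lengths in m; the calibration is good to about 2 mm. A picture is of the moment at which its call begins. There is no depth.
- bot.hand_in(): hands the job in, once; it reports no verdict.
Trained networks look in a picture, given as the dict that the camera call returned (one of the last four; its "shot" number tells which), for a name from the list of things; names that differ only in an ending like _2 or _b are one class to them, and where a whole thing is asked for, a point or a joint stands for the part that bears it (a point fixed in the world has none). Each returns a list of dicts, best first, with "score" (0 to 1); they miss things now and then, are a little off and sometimes report something else, mostly with a low value. They report only what shows in the picture. A call takes as long as a camera call.
- bot.search_frame(thing, picture): "at" ([x, y, z] in m, in the coordinates of the camera as it stood for that picture, good to about 4 mm: the middle of the surface that is visible of it).
The state is a dict: "t": time; "qpos": joint angles; "joint_velocities": joint speeds; "joint_efforts": joint torques, N m; "tcp_pos": TCP position; "ee_rot": TCP orientation; "ft_force": force on the tool from outside, world axes, zero at the start; "wrist_torque": the same for the moment, N m; "grip_width": finger opening in m.
Only numpy, scipy, OpenCV 4.12 (cv2) and the standard library are available. Lean on these libraries where they do the work, as an engineer would, in place of code of your own. Each camera call takes 0.05 s, during which the arm holds its last target. There are 200 camera calls.

## Working session

There is one attempt and no reset: what is moved stays moved. The work goes in short steps, Python scripts to look and compute and a shell command to move; the robot and the scene stay as the last step left them, time stands still between calls to the robot, and variables do not carry over. Pictures are saved under pics/ and viewed, about 8 in all and at most 12, crops included, and the job is handed in when it is done.

```bash
mkdir -p pics; cat > h.py <<'E'
import numpy as np,cv2
from plant import bot
from scipy.spatial.transform import Rotation as R
def snap(n,f=None):
    p=bot.camera(n)
    if f: cv2.imwrite('pics/'+f,p['pixels'])
    return p
def find(t,p):
    T=np.array(p['cam_to_world'])
    for d in bot.search_frame(t,p)[:3]:
        print(t,round(d['score'],2),np.round(T[:3,:3]@np.array(d['at'])+T[:3,3],4))
def proj(P,p):
    T=np.linalg.inv(np.array(p['cam_to_world'])); c=T[:3,:3]@np.array(P)+T[:3,3]
    u=np.array(p['camera_matrix'])@np.array([c[0],-c[1],-c[2]]); return u[:2]/u[2]
def ray(u,v,p):
    T=np.array(p['cam_to_world']); k=np.linalg.inv(np.array(p['camera_matrix']))@np.array([u,v,1])
    return T[:3,3],T[:3,:3]@np.array([k[0],-k[1],-k[2]])
def state():
    s=bot.observe(); print(round(s['t'],2),np.round(s['tcp_pos'],4),'F',np.round(s['ft_force'],1),'w',round(s['grip_width'],3)); 
    print(np.round(R.from_rotvec(s['ee_rot']).as_matrix(),3)); return s
E
python3 - <<'E'
from h import *
s=state()
for n in ('scene','top'):
    p=snap(n,n+'0.png')
    print(n,np.round(p['cam_to_world'],3).tolist(),np.round(p['camera_matrix'],1).tolist())
    for t in ('press_plate','pivot','bead_front'): find(t,p)
a=cv2.imread('pics/scene0.png')
E
```

```text
0.0 [0.1803 0.4927 0.2447] F [ 0.6  0.  -0.1] w 0.085
[[-0.    -0.939  0.344]
 [-0.001  0.344  0.939]
 [-1.    -0.    -0.001]]
scene [[0.731, 0.472, -0.493, -0.02], [-0.682, 0.525, -0.509, -0.583], [0.019, 0.708, 0.706, 0.863], [0.0, 0.0, 0.0, 1.0]] [[487.5, 0.0, 282.1], [0.0, 487.5, 206.1], [0.0, 0.0, 1.0]]
press_plate 0.9 [0.4658 0.1    0.1209]
pivot 0.9 [0.4666 0.0993 0.1212]
bead_front 0.73 [0.4695 0.1016 0.1189]
top [[0.07, 0.977, -0.199, 0.285], [-0.998, 0.069, -0.015, -0.078], [-0.001, 0.2, 0.98, 1.079], [0.0, 0.0, 0.0, 1.0]] [[498.8, 0.0, 279.1], [0.0, 498.8, 208.6], [0.0, 0.0, 1.0]]
press_plate 0.95 [0.4677 0.1157 0.1195]
pivot 0.71 [0.4716 0.1174 0.1194]
```

View pics/scene0.png

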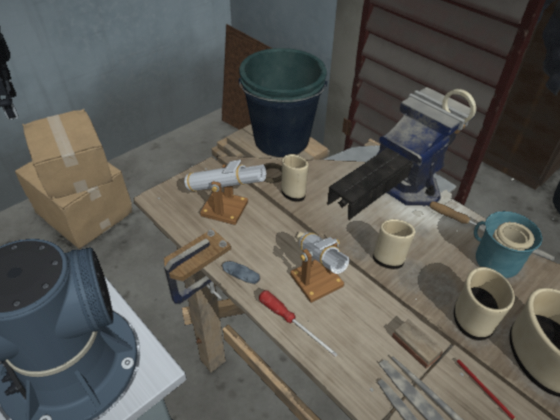

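View pics/top0.png

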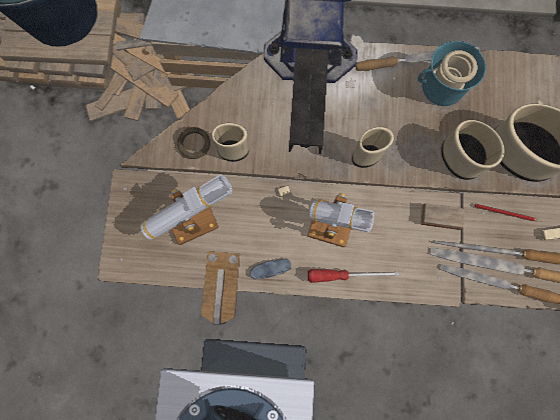

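The longer tube is the left one in both images: scene about (225,178), top about (187,207), with its mouth up and to the right at top (225,185). A mug stands near the mouth at (230,140). I'll check the detections against the pixels and zoom in.

```bash
python3 - <<'E'
from h import *
p=snap('top');q=snap('scene')
for P in ([.4677,.1157,.1195],[.4658,.1,.1209]): print(proj(P,p),proj(P,q))
a=cv2.resize(p['pixels'][120:270,110:260],None,fx=4,fy=4,interpolation=2)[:, :]
b=cv2.resize(q['pixels'][145:235,165:315],None,fx=4,fy=4,interpolation=2)
cv2.imwrite('pics/topz.png',a);cv2.imwrite('pics/scz.png',b)
E
```

```text
[187.40019738 208.43698908] [224.05037726 175.46276617]
[195.13488714 209.79209047] [227.63355697 178.76742319]
```

View pics/topz.png

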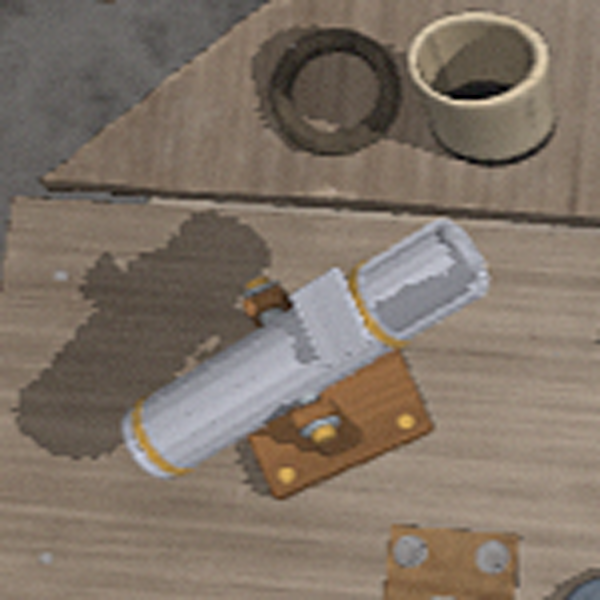

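View pics/scz.png

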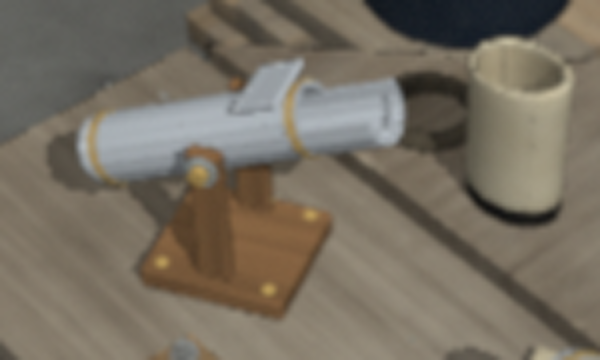

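```bash
cat > fit.py <<'E'
from h import *
from scipy.optimize import least_squares
def tubeR(yaw,tilt): return R.from_euler('ZY',[yaw,-tilt]).as_matrix()
def pt(v,l): return np.array([v[0],v[1],.105])+tubeR(v[2],v[3])@np.array(l)
C=[(.029,.02,.028),(.059,.02,.028),(.059,-.02,.028),(.029,-.02,.028),(0,0,0)]
E
python3 - <<'E'
from fit import *
p=snap('top');q=snap('scene')
a=np.array([(290,290),(335,268),(367,342),(320,365),(291,360)])/4+[110,120]
b=np.array([(255,68),(303,60),(280,105),(228,110),(218,128)])/4+[165,145]
f=lambda v:np.concatenate([np.r_[proj(pt(v,l),p)-x,proj(pt(v,l),q)-y] for l,x,y in zip(C,a,b)])
r=least_squares(f,[.45,.12,-1,.35],loss='soft_l1')
v=r.x;print(v,np.degrees(v[2:]));print(np.round(r.fun.reshape(-1,4),1))
for n,l in (('plate',(.044,0,.028)),('lip',(.093,0,-.005)),('mouth',(.108,0,0)),('tail',(-.092,0,0))): 
    P=pt(v,l);print(n,np.round(P,4),(proj(P,p)-[110,120])*4,(proj(P,q)-[165,145])*4)
v2=v.copy();v2[3]=np.radians(-6);print(pt(v2,(.044,0,.028)))
E
```

```text
[ 0.46659836  0.12929349 -1.06996834  0.3908352 ] [-61.30467007  22.3932077 ]
[[-0.5  1.   0.5 -0.5]
 [ 0.5 -0.7 -0.4  0.3]
 [ 0.6 -0.6 -1.4 -0.1]
 [-0.   0.8  0.4 -0.2]
 [-0.9 -0.   1.   0.5]]
plate [0.481  0.103  0.1477] [328.41201309 316.6195236 ] [265.58254761  85.04765739]
lip [0.5088 0.0522 0.1358] [442.37599653 273.47952816] [362.16834382 123.50520217]
mouth [0.5145 0.0417 0.1461] [462.68890219 258.27808667] [381.92837879 114.30651285]
tail [0.4258 0.2039 0.07  ] [146.91167364 441.35491882] [ 96.19878668 142.14072896]
[0.48901462 0.08834143 0.12824736]
```

```bash
python3 -m inch '[[[8.2,0,0,0,0,0,-1],[8.2,0,0,0,0,0,-1],[8.2,0,0,0,0,0,-1],[8.2,0,0,0,0,0,-1],[8.2,0,0,0,0,0,-1]]]'
cat > go.py <<'E'
# remaining move in tool axes to reach a stand-off above the plate; args: tilt deg, stand-off m of fingertips
import sys
from fit import *
v=[.4666,.1293,-1.070,np.radians(float(sys.argv[1]))]
A=tubeR(v[2],v[3]); P=pt(v,(.044,0,.028+.014+float(sys.argv[2])))
G=np.column_stack([-A[:,2],-A[:,0],A[:,1]])
s=state();T=R.from_rotvec(s['ee_rot']).as_matrix()
print('q',np.round(s['qpos'],2));print('goal',P,'turn',np.degrees(R.from_matrix(T.T@G).as_rotvec()).round(2),'shift',(T.T@(P-s['tcp_pos'])).round(4))
E
python3 go.py 22.4 0.04
```

```text
t: 1.1
tcp_pos: [0.1804, 0.493, 0.2454]
ee_rot: [-0.376, 1.538, 0.376]
ft_force: [0.7, 0.4, 0.3]
grip_width: 0.0122
1.1 [0.1804 0.493  0.2454] F [0.7 0.4 0.3] w 0.012
[[ 0.    -0.462  0.887]
 [ 0.     0.887  0.462]
 [-1.     0.     0.   ]]
q [ 1.22  0.24 -0.01  1.32  0.    2.31]
goal [0.47112865 0.12102602 0.19757987] turn [ -1.19  -0.23 -22.4 ] shift [ 0.0478 -0.4642  0.0862]
```

```bash
python3 -m inch '[[[0,0,0,0,-0.046,0.0086,-1],[0,0,0,0,-0.046,0.0086,-1],[0,0,0,0,-0.046,0.0086,-1],[0,0,0,0,-0.046,0.0086,-1],[0,0,0,0,-0.046,0.0086,-1]]]' >/dev/null
python3 -m inch '[[[0,0,0,0,-0.046,0.0086,-1],[0,0,0,0,-0.046,0.0086,-1],[0,0,-7.5,0,0,0,-1],[0,0,-7.5,0,0,0,-1],[0,0,-7.4,0,0,0,-1]]]' >/dev/null
python3 go.py 22.4 0.03
```

```text
2.1 [0.3956 0.214  0.2475] F [ 0.  -0.2 -0.7] w -0.0
[[ 0.177 -0.393  0.902]
 [-0.348  0.832  0.431]
 [-0.921 -0.39   0.01 ]]
q [ 0.74  0.17 -0.15  1.36 -0.39  1.89]
goal [0.47295827 0.11768327 0.18833441] turn [-3.14 -0.67  0.6 ] shift [ 0.1017 -0.0875  0.0277]
```

```bash
python3 -m inch '[[[-1.6,0,0,0,-0.044,0.014,-1],[-1.5,0,0,0,-0.044,0.014,-1],[0,-0.6,0.6,0.04,0,0,-1],[0,0,0,0.04,0,0,-1],[0,0,0,0,0,0,-1]]]' >/dev/null
python3 go.py 22.4 0.012
```

```text
2.6 [0.4729 0.1332 0.2076] F [-0.1 -1.1  0.5] w 0.0
[[ 0.191 -0.458  0.868]
 [-0.334  0.801  0.496]
 [-0.923 -0.385  0.   ]]
q [ 0.51  0.18 -0.24  1.14 -0.4   1.56]
goal [0.47625157 0.11166632 0.17169258] turn [0.98 0.43 0.25] shift [ 0.0409 -0.0049 -0.0078]
```

```bash
python3 -m inch '[[[1,0.4,0.2,0.014,-0.003,-0.004,-1],[0,0,0,0.014,-0.003,-0.004,-1],[0,0,0,0.01,0,0,-1],[0,0,0,0,0,0,-1]]]' >/dev/null
python3 go.py 22.4 0.0; python3 - <<'E'
from h import *
q=snap('scene');p=snap('top')
m=[cv2.resize(x,(400,400),interpolation=2) for x in (p['pixels'][150:250,140:240],q['pixels'][125:225,175:275])]
cv2.imwrite('pics/near.png',np.hstack(m))
E
```

```text
3.0 [0.4764 0.1125 0.177 ] F [ 0.5 -0.4 -0.2] w -0.0
[[ 0.185 -0.441  0.878]
 [-0.333  0.812  0.479]
 [-0.924 -0.381  0.003]]
q [ 0.46  0.19 -0.31  1.05 -0.39  1.53]
goal [0.4784471  0.10765502 0.16059803] turn [-0.16  0.12  0.02] shift [ 0.0171  0.0014 -0.0006]
```

View pics/near.png

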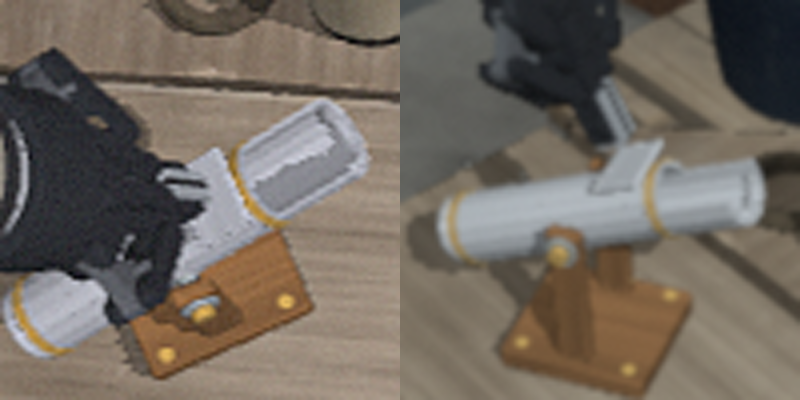

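The left half shows the fingers over the plate, with the trough empty and unobstructed at about (300,160). The right half shows the tips at (625,140), above and behind the plate at (628,165). I'll go down to contact.

```bash
python3 -m inch '[[[0,0,0,0.009,0,0,-1],[0,0,0,0.002,0,0,-1],[0,0,0,0.002,0,0,-1],[0,0,0,0.001,0,0,-1]]]' 
python3 go.py 22.4 0.0
```

```text
t: 3.5
tcp_pos: [0.4805, 0.1096, 0.1656]
ee_rot: [-0.675, 1.411, 0.086]
ft_force: [0.5, -0.5, -0.2]
grip_width: 0.0002
3.5 [0.4805 0.1096 0.1656] F [ 0.5 -0.5 -0.2] w 0.0
[[ 0.189 -0.441  0.877]
 [-0.331  0.812  0.48 ]
 [-0.924 -0.382  0.007]]
q [ 0.45  0.2  -0.33  1.01 -0.39  1.52]
goal [0.4784471  0.10765502 0.16059803] turn [-0.16  0.39  0.03] shift [ 0.0048  0.0013 -0.0028]
```

```bash
python3 -m inch '[[[0,0.4,0,0.0015,0,-0.001,-1],[0,0,0,0.001,0,-0.001,-1],[0,0,0,0.001,0,0,-1]]]' 
python3 -m inch '[[[0,0,0,0.001,0,0,-1],[0,0,0,0.001,0,0,-1]]]' 
python3 go.py 22.4 0.0
```

```text
t: 3.8
tcp_pos: [0.4794, 0.1073, 0.1623]
ee_rot: [-0.676, 1.418, 0.083]
ft_force: [-0.6, -2.0, 4.7]
grip_width: 0.0005
t: 4.0
tcp_pos: [0.48, 0.1061, 0.1612]
ee_rot: [-0.677, 1.417, 0.082]
ft_force: [-0.6, -0.2, 6.6]
grip_width: -0.0003
4.0 [0.48   0.1061 0.1612] F [-0.6 -0.2  6.6] w -0.0
[[ 0.184 -0.441  0.879]
 [-0.337  0.812  0.477]
 [-0.924 -0.383  0.001]]
q [ 0.45  0.21 -0.34  1.   -0.39  1.52]
goal [0.4784471  0.10765502 0.16059803] turn [-0.18 -0.02  0.15] shift [-0.0003  0.0022 -0.0006]
```

Contact at 6.6 N, as predicted. Now I'll follow the tube round the pin at no more than 8 deg/s.

```bash
python3 -m inch '[[[0,0,0.8,0.0007,-0.0006,0,-1],[0,0,0.8,0.0007,-0.0006,0,-1],[0,0,0.8,0.0007,-0.0006,0,-1],[0,0,0.8,0.0007,-0.0006,0,-1],[0,0,0.8,0.0007,-0.0006,0,-1]]]' 
python3 go.py 18 0.0
```

```text
t: 4.5
tcp_pos: [0.4819, 0.1026, 0.1594]
ee_rot: [-0.624, 1.442, 0.142]
ft_force: [-1.4, 0.9, 3.6]
grip_width: 0.0002
4.5 [0.4819 0.1026 0.1594] F [-1.4  0.9  3.6] w 0.0
[[ 0.151 -0.454  0.878]
 [-0.274  0.834  0.478]
 [-0.95  -0.313  0.002]]
q [ 0.4   0.2  -0.33  1.   -0.32  1.46]
goal [0.48046012 0.10397718 0.15854112] turn [-0.15  0.05  0.24] shift [ 0.0002  0.0021 -0.0006]
```

```bash
for i in 1; do python3 -m inch '[[[0,0,0.8,0.0007,-0.0006,0,-1],[0,0,0.8,0.0007,-0.0006,0,-1],[0,0,0.8,0.0007,-0.0006,0,-1],[0,0,0.8,0.0007,-0.0006,0,-1],[0,0,0.8,0.0007,-0.0006,0,-1]]]'; done
python3 -m inch '[[[0,0,0.8,0.0007,-0.0006,0,-1],[0,0,0.8,0.0007,-0.0006,0,-1],[0,0,0.8,0.0007,-0.0006,0,-1],[0,0,0.8,0.0007,-0.0006,0,-1],[0,0,0.8,0.0007,-0.0006,0,-1]]]' 
python3 go.py 10 0.0
```

```text
t: 5.0
tcp_pos: [0.484, 0.0987, 0.1567]
ee_rot: [-0.569, 1.466, 0.201]
ft_force: [-1.4, 0.4, 3.3]
grip_width: 0.0003
t: 5.5
tcp_pos: [0.486, 0.0952, 0.1538]
ee_rot: [-0.513, 1.489, 0.261]
ft_force: [-1.3, -0.0, 3.2]
grip_width: -0.0001
5.5 [0.486  0.0952 0.1538] F [-1.3 -0.   3.2] w -0.0
[[ 0.081 -0.471  0.879]
 [-0.144  0.867  0.478]
 [-0.986 -0.165  0.002]]
q [ 0.29  0.21 -0.3   1.02 -0.16  1.36]
goal [0.48390287 0.09768717 0.15400245] turn [-0.18  0.09 -0.5 ] shift [-0.0007  0.0031 -0.0006]
```

```bash
python3 -m inch '[[[0,0,0.8,0.0007,-0.0005,0,-1],[0,0,0.8,0.0007,-0.0005,0,-1],[0,0,0.8,0.0007,-0.0005,0,-1],[0,0,0.8,0.0007,-0.0005,0,-1],[0,0,0.8,0.0007,-0.0005,0,-1]]]' >/dev/null
python3 -m inch '[[[0,0,0.6,0.0005,-0.0004,0,-1],[0,0,0.6,0.0005,-0.0004,0,-1],[0,0,0.6,0.0005,-0.0004,0,-1],[0,0,0.6,0.0005,-0.0004,0,-1],[0,0,0.6,0.0005,-0.0004,0,-1]]]' 
python3 go.py 2 0.0; cat > look.py <<'E'
import sys
from fit import *
q=snap('scene');p=snap('top')
t=np.radians(float(sys.argv[1]));v=[.4666,.1293,-1.070,t]
for n,c in (('top',p),('scene',q)): 
    find('bead_front',c); print(n,'lip px',proj(pt(v,(.093,0,-.005)),c).round(1))
L=pt(v,(.093,0,-.005));print('lip',L.round(4))
m=[]
for c in (p,q):
    u,w=proj(L,c).astype(int); m.append(cv2.resize(c['pixels'][w-35:w+35,u-35:u+35],(400,400),interpolation=2))
cv2.imwrite('pics/'+sys.argv[2],np.hstack(m))
d=[(c['pixels'][int(proj(L,c)[1])-2:int(proj(L,c)[1])+3,int(proj(L,c)[0])-2:int(proj(L,c)[0])+3].reshape(-1,3).mean(0).round()) for c in (p,q)];print(d)
E
python3 look.py 2 l1.png
```

```text
t: 6.5
tcp_pos: [0.4889, 0.0897, 0.1481]
ee_rot: [-0.415, 1.525, 0.364]
ft_force: [-0.1, -2.2, 4.5]
grip_width: 0.0
6.5 [0.4889 0.0897 0.1481] F [-0.1 -2.2  4.5] w 0.0
[[ 0.018 -0.477  0.879]
 [-0.029  0.878  0.477]
 [-0.999 -0.034  0.002]]
q [ 0.2   0.24 -0.27  1.05 -0.03  1.27]
goal [0.48700884 0.09201247 0.14850999] turn [-0.2   0.12 -0.07] shift [-0.0005  0.003  -0.0006]
bead_front 0.47 [0.5034 0.0615 0.1011]
top lip px [224.8 191.2]
scene lip px [258. 187.]
lip [0.5113 0.0476 0.1032]
[array([225., 217., 217.]), array([214., 207., 200.])]
```

View pics/l1.png

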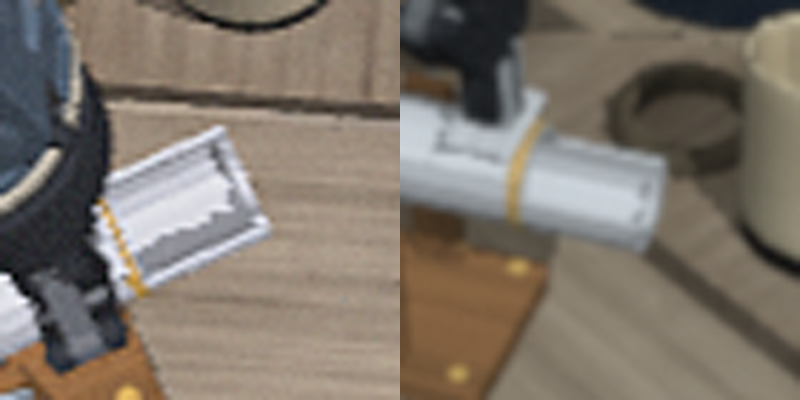

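The tube is about 2° above level and the trough is empty: bare metal at (195,210) on the left and (600,190) on the right. From here I'll go slowly and check after each call.

```bash
cat > chk.py <<'E'
import sys
from fit import *
s=bot.observe();T=R.from_rotvec(s['ee_rot']).as_matrix()
t=np.arctan2(-T[2,1],-T[2,0]); # tool lean only
P=np.array(s['tcp_pos'])+.014*T[:,0]; d=P-[.4666,.1293,.105]; h=np.hypot(d[0],d[1]); 
tl=np.arctan2(d[2],h)-np.arcsin(.028/np.hypot(d[2],h))
print('t',round(s['t'],2),'lean',np.degrees(t).round(2),'tilt',np.degrees(tl).round(2),'along',np.sqrt(h*h+d[2]**2-.028**2).round(4),'F',np.round(s['ft_force'],1))
p=bot.camera('top');v=[.4666,.1293,-1.07,tl]
for x in (.075,.085,.093,.1):
    u,w=proj(pt(v,(x,0,-.0)),p).round().astype(int); c=p['pixels'][w-1:w+2,u-1:u+2].reshape(-1,3).mean(0); print(x,(u,w),c.round(),'R-B',round(c[2]-c[0]))
find('bead_front',p)
if len(sys.argv)>1:
    q=bot.camera('scene');m=[]
    for c in (p,q):
        u,w=proj(pt(v,(.093,0,-.005)),c).astype(int); m.append(cv2.resize(c['pixels'][w-35:w+35,u-35:u+35],(400,400),interpolation=2))
    cv2.imwrite('pics/'+sys.argv[1],np.hstack(m))
E
python3 -m inch '[[[0,0,0.4,0.0004,-0.0003,0,-1],[0,0,0.4,0.0004,-0.0003,0,-1],[0,0,0.4,0.0004,-0.0003,0,-1],[0,0,0.4,0.0004,-0.0003,0,-1],[0,0,0.4,0.0004,-0.0003,0,-1]]]' >/dev/null
python3 chk.py
python3 -m inch '[[[0,0,0.4,0.0004,-0.0003,0,-1],[0,0,0.4,0.0004,-0.0003,0,-1],[0,0,0.4,0.0004,-0.0003,0,-1]]]' >/dev/null
python3 chk.py
```

```text
t 7.2 lean -0.05 tilt -0.59 along 0.0467 F [-1.6 -2.3  4.8]
0.075 (np.int64(217), np.int64(195)) [226. 219. 218.] R-B -8
0.085 (np.int64(221), np.int64(193)) [227. 220. 219.] R-B -9
0.093 (np.int64(225), np.int64(191)) [228. 221. 220.] R-B -8
0.1 (np.int64(228), np.int64(190)) [206. 196. 196.] R-B -10
bead_front 0.71 [0.5106 0.0582 0.0883]
t 7.6 lean -1.25 tilt -1.84 along 0.0467 F [-1.1 -1.5  5.9]
0.075 (np.int64(217), np.int64(195)) [227. 220. 219.] R-B -8
0.085 (np.int64(221), np.int64(193)) [228. 221. 220.] R-B -8
0.093 (np.int64(225), np.int64(191)) [228. 221. 220.] R-B -8
0.1 (np.int64(228), np.int64(190)) [209. 200. 200.] R-B -10
```

```bash
W='[[[0,0,0,0,0,0,-1],[0,0,0,0,0,0,-1],[0,0,0,0,0,0,-1],[0,0,0,0,0,0,-1],[0,0,0,0,0,0,-1]]]'
python3 -m inch '[[[0,0,0,0,0,0,-1],[0,0,0,0,0,0,-1],[0,0,0,0,0,0,-1],[0,0,0,0,0,0,-1],[0,0,0,0,0,0,-1]]]' >/dev/null
python3 chk.py
python3 -m inch '[[[0,0,0.3,0.0003,-0.0002,0,-1],[0,0,0.3,0.0003,-0.0002,0,-1],[0,0,0.3,0.0003,-0.0002,0,-1]]]' >/dev/null
python3 -m inch '[[[0,0,0,0,0,0,-1],[0,0,0,0,0,0,-1],[0,0,0,0,0,0,-1],[0,0,0,0,0,0,-1],[0,0,0,0,0,0,-1]]]' >/dev/null
python3 chk.py
```

```text
t 8.2 lean -1.21 tilt -1.93 along 0.0467 F [-1.1 -2.2  3.7]
0.075 (np.int64(217), np.int64(195)) [227. 219. 219.] R-B -8
0.085 (np.int64(221), np.int64(193)) [228. 221. 220.] R-B -8
0.093 (np.int64(225), np.int64(191)) [228. 221. 221.] R-B -8
0.1 (np.int64(228), np.int64(190)) [197. 188. 187.] R-B -10
t 9.1 lean -2.15 tilt -2.73 along 0.0468 F [-0.  -2.8  4.2]
0.075 (np.int64(217), np.int64(195)) [228. 220. 220.] R-B -8
0.085 (np.int64(221), np.int64(193)) [228. 221. 220.] R-B -8
0.093 (np.int64(225), np.int64(192)) [228. 221. 220.] R-B -8
0.1 (np.int64(228), np.int64(190)) [213. 205. 204.] R-B -9
```

```bash

python3 -m inch '[[[0,0,0.3,0.0003,-0.0002,0,-1],[0,0,0.3,0.0003,-0.0002,0,-1],[0,0,0,0,0,0,-1],[0,0,0,0,0,0,-1],[0,0,0,0,0,0,-1]]]' >/dev/null
python3 -m inch '[[[0,0,0,0,0,0,-1],[0,0,0,0,0,0,-1],[0,0,0,0,0,0,-1],[0,0,0,0,0,0,-1],[0,0,0,0,0,0,-1]]]' >/dev/null
python3 chk.py
```

```text
t 10.2 lean -2.75 tilt -3.48 along 0.0467 F [-1.1 -2.5  3.8]
0.075 (np.int64(217), np.int64(195)) [190. 221. 231.] R-B 41
0.085 (np.int64(221), np.int64(193)) [129. 151. 164.] R-B 35
0.093 (np.int64(225), np.int64(192)) [196. 224. 233.] R-B 38
0.1 (np.int64(228), np.int64(190)) [194. 224. 234.] R-B 40
```

```bash

python3 -m inch '[[[0,0,0,0,0,0,-1],[0,0,0,0,0,0,-1],[0,0,0,0,0,0,-1],[0,0,0,0,0,0,-1],[0,0,0,0,0,0,-1]]]' >/dev/null
python3 chk.py l2.png
```

```text
t 10.8 lean -2.76 tilt -3.48 along 0.0467 F [-0.6 -1.9  3.6]
0.075 (np.int64(217), np.int64(195)) [189. 220. 231.] R-B 42
0.085 (np.int64(221), np.int64(193)) [130. 153. 165.] R-B 35
0.093 (np.int64(225), np.int64(192)) [196. 224. 234.] R-B 37
0.1 (np.int64(228), np.int64(190)) [195. 224. 234.] R-B 39
bead_front 0.48 [0.5085 0.0482 0.1005]
```

View pics/l2.png

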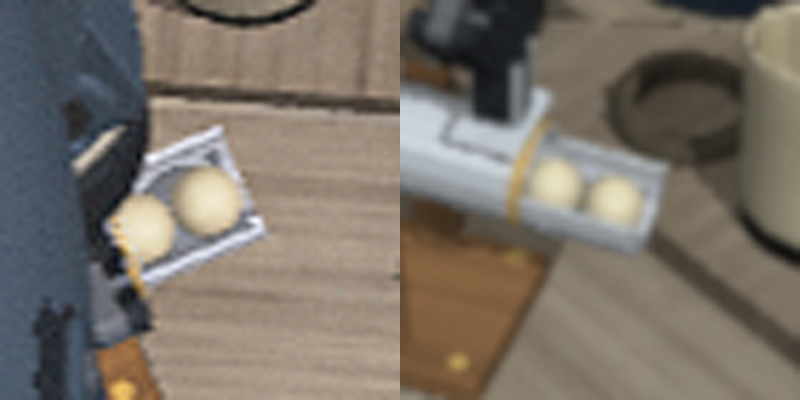

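Both beads are in the trough. The front one is against the lip, at (208,200) on the left and (613,203) on the right, with the back one touching it. Now I'll let go straight back off the plate.

```bash

python3 -m inch '[[[0,0,0,-0.001,0,0,-1],[0,0,0,-0.002,0,0,-1],[0,0,0,-0.004,0,0,-1],[0,0,0,-0.01,0,0,-1],[0,0,0,-0.02,0,0,-1]]]'
python3 -m inch '[[[0,0,0,-0.03,0,0,-1],[0,0,0,-0.03,0.02,0,-1],[0,0,0,-0.01,0.03,0,-1],[0,0,0,0,0.04,0,-1],[0,0,0,0,0.03,0,-1]]]'
python3 -m inch '[[[0,0,0,0,0,0,-1],[0,0,0,0,0,0,-1],[0,0,0,0,0,0,-1],[0,0,0,0,0,0,-1],[0,0,0,0,0,0,-1]]]' >/dev/null
python3 - <<'E'
from fit import *
m=[];v=[.4666,.1293,-1.07,np.radians(-3.5)]
for n in('top','scene'):
    c=bot.camera(n); u,w=proj(pt(v,(.05,0,-.005)),c).astype(int); m.append(cv2.resize(c['pixels'][w-40:w+40,u-40:u+40],(400,400),interpolation=2))
    print(n,(np.array(proj(pt(v,(.093,0,-.005)),c))-[u-40,w-40])*5); find('bead_front',c)
cv2.imwrite('pics/end.png',np.hstack(m))
E
```

```text
t: 11.45
tcp_pos: [0.4898, 0.0855, 0.1801]
ee_rot: [-0.353, 1.549, 0.432]
ft_force: [1.0, 1.3, 0.1]
grip_width: -0.0
t: 11.95
tcp_pos: [0.4357, 0.1884, 0.2652]
ee_rot: [-0.347, 1.543, 0.427]
ft_force: [0.9, 0.5, 0.6]
grip_width: -0.0004
top [300.25791124 161.6979875 ]
bead_front 0.46 [0.5101 0.0433 0.1028]
scene [288.89320574 229.16203824]
bead_front 0.61 [0.5078 0.0362 0.1014]
```

View pics/end.png

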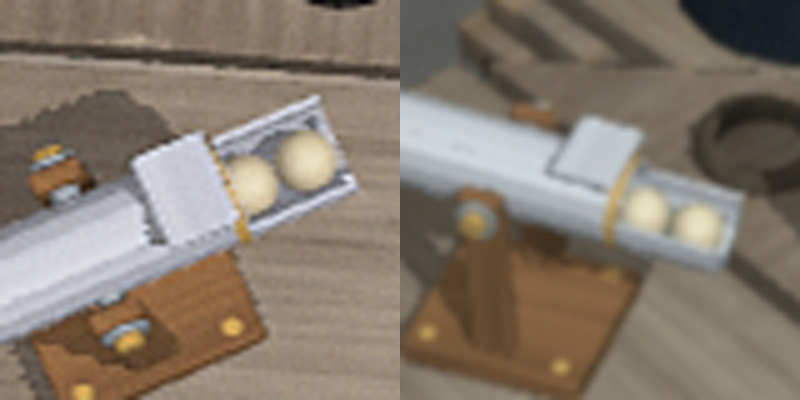

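The arm is clear of the tube. The front bead is at (305,160) and (698,225), within about 2 px of the original image of the predicted lip seat. The tube has stayed as I left it.

```bash
python3 -c "
from plant import bot
print(bot.hand_in())"
```

```text
the job is handed in; nothing more can be done
None
```

I pressed the longer tube's plate down slowly with the closed fingertips, at 8 deg/s or less and in small steps with pauses near level. At about 3.5° below level the beads rolled out, so I stopped, lifted straight off and handed in at about 12.5 s.

- **Beads:** The last pictures, with the arm well clear, show the front bead against the lip. It sits within about 2 px of the predicted lip seat in both cameras. The second bead rests right behind it, also in the open trough. Nothing spilled, and the gripper never touched the beads.
- **Force and tube:** Plate forces at the readings stayed below about 7 N. The tube stayed as left after release, with its mouth a little below level.
- **Check that disagreed:** The bead detector scored low (0.46 to 0.61), and its scene-camera position was about 11 mm off the lip seat sideways. I relied on the pictures and on projecting the lip seat into them instead.

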